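# Free the drip dish for the oil bottle

### The job

The small oil bottle belongs in the round steel drip dish, but someone left the vacuum feedthrough (the round flange with a stub and a pin on top) lying there. Lift the feedthrough out of the dish and set it flat on the bench, pin up, well clear of the dish, then stand the oil bottle in the middle of the dish. Keep the bottle upright all the time and leave the dish where it is.

Things in the scene. Friction and masses are not known exactly. Their poses are not given: they have to be found in the camera images.
- drip_dish: Shallow round steel dish, loose on the bench: 106 mm across the rim, 18 mm high, flat floor 80 mm across and 2 mm thick, sloping sides. Origin: centre of its underside; z up. It stands left or right of straight ahead. The bench straight ahead, just beyond the blue vice (x 0.54 to 0.63 m, y -0.06 to 0.06 m), is always free.
- feedthrough: Metal vacuum feedthrough, 0.34 kg, 59 mm high, lying in the dish pin up: a round flange 70 mm across and 13 mm thick with six bolt holes, on its centre a round stub 20 mm in diameter from 13 to 34 mm up, and on that a thin copper pin (4 mm) up to 59 mm. Origin: centre of the flange's underside; z up. Grip the stub from above, in any direction.
- oil_bottle: Small white round dropper bottle with a black pointed top, closed, 0.045 kg: 84 mm high; body 32 mm in diameter up to 56 mm, neck 18 mm in diameter from 56 to 73 mm, then the thin tip. Origin: centre of its underside; z up. It stands upright on the bench on the opposite side from the dish.
There are look-alikes about, which are no part of the job. What is meant by the feedthrough is not blue, and is the larger of those in its own colour. Of the things that look like the oil_bottle, the smallest one is meant.

How it is judged:
By the outcome, as a careful person would: the job done as asked, in the order asked, and still so for the second after the job is handed in, with the robot touching nothing.
It also fails if it takes over 53 s, if anything falls off the work surface, if the arm or the gripper's body presses on something with over 40 N, if the wrist force passes 120 N, or if a joint passes its speed limit or range.

### The arm

A 6-joint arm with a two-finger parallel gripper is mounted at the origin on a cart in front of the work surface, level with it; the furniture and walls round the work are solid. World frame = base frame: x ahead of the robot, y to its left, z up, the work surface at z = 0. Lengths are in m, angles in rad, forces in N, time in s.
With the tool pointing down it reaches from about 0.3 to 0.95 m from the base axis. Payload 3.1 kg.
Tool frame: the origin (TCP) lies midway between the tips of the shut fingers; the grasp point (between the pads) lies 19 mm behind it; x points along the fingers, z is the direction in which the jaws open and shut, and the axes are right-handed (so a half turn about x gives the same grasp; the last joint's range is limited). The gripper opens to 85 mm and grips with 20 to 120 N. Pads are 22 mm wide; open, the fingers measure 114 mm over their backs; the gripper's body (76 mm by 85 mm) begins 54 mm behind the grasp point. The pads swing forward as they close: fully open they stand 13 mm farther back than shut.
Start: joints at [1.273, 0.308, 1.634, -0, 1.2, -0.07], TCP at [0.141, 0.609, 0.231] pointing down, gripper open.
Joint ranges: [-3.06, 3.06], [-0.79, 1.96], [0.05, 2.63], [-1.19, 4.34], [0.05, 2.64], [-2.94, 2.94]. Speed limits (rad/s): [2.79, 2.79, 3.14, 3.14, 3.14, 3.14].

### API

Orientations are given as [roll, pitch, yaw] about the fixed x, y, z axes, in that order (R = Rz(yaw) Ry(pitch) Rx(roll)).
In Python, from plant import r, command_gripper, inverse_kinematics, telemetry, imaging, job_done gives the robot as it stands. Calls block until the motion is done:
- r.reach(position, orientation): joint-space move of the TCP to a pose.
- r.line_to(position, attitude=None, vel=0.15, threshold=None): straight line of the TCP; attitude=None keeps the orientation; vel is the mean speed in m/s. With threshold (N) it stops when the force on the tool has changed by that much, and returns True; else False.
- r.set_joints(angles): joint-space move.
- command_gripper(opening, effort=None): finger opening in m; effort is the grip in N (None keeps the last); returns when the fingers have stopped.
- r.wait(seconds).
- inverse_kinematics(position, orientation): joint angles nearest the present ones, or None.
- telemetry.state(): the state.
- imaging.grab_frame(name): name is "side" or "top" or "wrist"; returns the picture (400x640x3 uint8, red, green, blue); there is no depth.
- imaging.camera_model(name): a dict with "fx", "fy", "cx", "cy" (pixels), "T" (4x4, takes a point from camera to world coordinates); the wrist camera has in their place "hand_eye" (4x4, takes a point from camera to tool coordinates, whose origin is the TCP and whose axes are the tool frame's). Camera axes: x right, y down, z forward; pixel columns grow to the right and rows downward; lengths in m; the calibration is good to about 2 mm. A picture is of the moment at which its call begins: read the wrist's pose just before it. camera_model takes no time and is no camera call.
A pose or a line that the arm cannot do raises r.Unreachable and nothing moves.
- job_done(): hands the job in, once; it reports no verdict.
The state is a dict: "time_s": time; "joint_pos": joint angles; "joint_velocities": joint speeds; "effort": joint torques, N m; "position": TCP position; "tool_rot": TCP orientation; "force": force on the tool from outside, world axes, zero at the start; "torque": the same for the moment, N m; "gripper_width": finger opening in m.
Only numpy, scipy, OpenCV 4.12 (cv2) and the standard library are available. Lean on these libraries where they do the work, as an engineer would, in place of code of your own. Each camera call takes 0.05 s, during which the arm holds its last target. There are 200 camera calls.

## Working session

There is one attempt and no reset: what is moved stays moved. The work goes in short steps, each a Python script; the robot and the scene stay as the last script left them, time stands still between calls to the robot, and variables do not carry over. Pictures are saved under pics/ and viewed, about 8 in all and at most 12, crops included, and the job is handed in when it is done.

```bash
mkdir -p pics; cat > h.py <<'E'
import numpy as np, cv2
from plant import r, command_gripper, inverse_kinematics, telemetry, imaging, job_done
from scipy.spatial.transform import Rotation as R
def save(n,img,crop=None,s=1):
    if crop: x0,y0,x1,y1=crop; img=img[y0:y1,x0:x1]
    cv2.imwrite('pics/'+n,cv2.resize(img[:,:,::-1],None,fx=s,fy=s,interpolation=cv2.INTER_CUBIC))
def ray(m,T,u,v,z):
    d=T[:3,:3]@np.array([(u-m['cx'])/m['fx'],(v-m['cy'])/m['fy'],1]); o=T[:3,3]
    return o+d*(z-o[2])/d[2]
def pix(name,u,v,z,T=None):
    m=imaging.camera_model(name); return ray(m,np.array(m['T']) if T is None else T,u,v,z)
def wristT():
    s=telemetry.state(); T=np.eye(4); q=np.array(s['tool_rot']); T[:3,:3]=q if q.shape==(3,3) else R.from_euler('xyz',q).as_matrix()
    T[:3,3]=s['position']; return T@np.array(imaging.camera_model('wrist')['hand_eye'])
E
python3 - <<'E'
from h import *
for n in('top','side'): save(n+'0.png',imaging.grab_frame(n)); m=imaging.camera_model(n); print(n,m['fx'],np.round(m['T'],3).tolist())
print(telemetry.state()); print(np.round(imaging.camera_model('wrist')['hand_eye'],3))
E
```

```text
top 487.82416440409486 [[0.026, -0.994, 0.109, 0.367], [-1.0, -0.026, -0.0, -0.017], [0.003, -0.108, -0.994, 1.153], [0.0, 0.0, 0.0, 1.0]]
side 396.1188210039474 [[-0.999, 0.013, -0.044, 0.541], [0.042, 0.638, -0.769, 0.718], [0.018, -0.77, -0.638, 0.624], [0.0, 0.0, 0.0, 1.0]]
{'time_s': 0.1, 'joint_pos': array([ 1.27331509e+00,  3.08912900e-01,  1.63507622e+00, -7.71724690e-06,
        1.19969696e+00, -6.96971418e-02]), 'joint_velocities': array([ 0.00025264, -0.00083331, -0.00290392,  0.00108502,  0.00049945,
       -0.00202723]), 'effort': array([-5.82395096e-04, -4.16411984e+01, -2.77643001e+01, -1.13422750e-04,
        4.06076186e-03, -6.25239807e-06]), 'position': array([0.14094308, 0.60812816, 0.23015697]), 'tool_rot': array([ 3.07532818,  1.56870289, -1.86484209]), 'force': array([-0.22680707, -0.50687259, -0.92477628]), 'torque': array([-0.02855237, -0.03125477, -0.00226731]), 'gripper_width': 0.08540933242729194}
[[ 0.    -0.309  0.951 -0.144]
 [-0.    -0.951 -0.309  0.08 ]
 [ 1.    -0.    -0.     0.001]
 [ 0.     0.     0.     1.   ]]
```

View pics/top0.png

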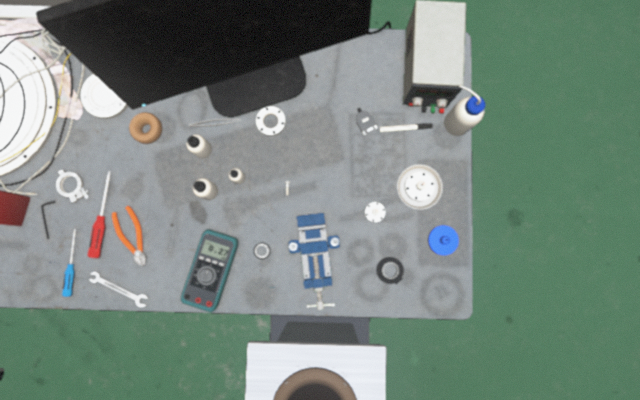

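View pics/side0.png

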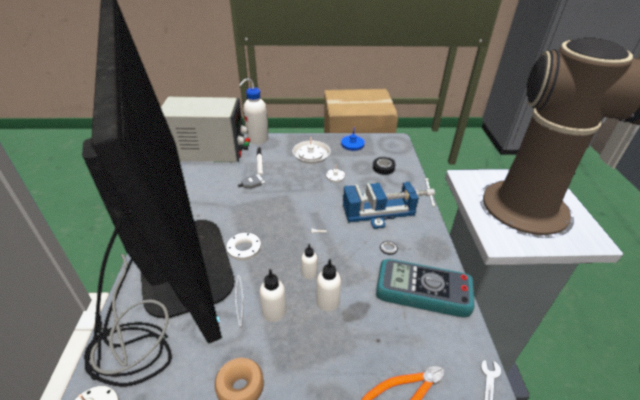

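The top view shows the feedthrough in the dish at about (420,187), the smallest bottle at (236,175), and larger bottles at (197,146) and (203,188). The blue vice is straight ahead and the blue look-alike is at (443,240). The side view agrees: dish at (311,152), small bottle from its tip at (309,247) to its base at (310,277).

```bash
python3 - <<'E'
from h import *
P=lambda l,*a: print(l,np.round(pix(*a),3))
P('dish','top',420,187,.018); P('dish side','side',311,152,.018)
P('bottle','top',236,175,.07);P('b side tip','side',309,247,.084);P('b side base','side',310,275,.005)
P('big1','top',197,143,.1);P('big2','top',201,187,.1);P('stick','top',288,187,0.01);P('blue','top',443,240,.02);P('small white','top',375,212,.01)
P('vice top edge','top',310,215,.05);P('box','top',435,105,0.1);P('waterbottle','top',465,115,0.1);P('wrench','top',400,128,0.01)
img=imaging.grab_frame('top')
a=cv2.resize(img[140:240,360:480],None,fx=4,fy=4,interpolation=2);b=cv2.resize(img[120:220,170:250],None,fx=4,fy=4,interpolation=2)
save('crop1.png',np.hstack([a,b]))
for p in ([.55,-.25,.2],[.6,.15,.2],[.585,0,.2]):
  for y in (-1.57,-.8,0,.8,1.57):
    q=inverse_kinematics(p,[0,np.pi/2,y]); print(p,y,None if q is None else np.round(q,2))
E
```

```text
dish [ 0.519 -0.235  0.018]
dish side [ 0.521 -0.224  0.018]
bottle [0.528 0.188 0.07 ]
b side tip [0.534 0.204 0.084]
b side base [0.532 0.206 0.005]
big1 [0.592 0.271 0.1  ]
big2 [0.495 0.257 0.1  ]
stick [0.512 0.075 0.01 ]
blue [ 0.396 -0.288  0.02 ]
small white [ 0.458 -0.131  0.01 ]
vice top edge [0.444 0.02  0.05 ]
box [ 0.692 -0.251  0.1  ]
waterbottle [ 0.671 -0.318  0.1  ]
wrench [ 0.661 -0.188  0.01 ]
[0.55, -0.25, 0.2] -1.57 [-0.5   0.3   1.71 -0.    1.13  1.07]
[0.55, -0.25, 0.2] -0.8 [-0.5   0.3   1.71 -0.    1.13  0.3 ]
[0.55, -0.25, 0.2] 0 [-0.5   0.3   1.71  0.    1.13 -0.5 ]
[0.55, -0.25, 0.2] 0.8 [-0.5   0.3   1.71  0.    1.13 -1.3 ]
[0.55, -0.25, 0.2] 1.57 [-0.5   0.3   1.71  0.    1.13 -2.07]
[0.6, 0.15, 0.2] -1.57 [ 0.17  0.33  1.68 -0.    1.14  1.74]
[0.6, 0.15, 0.2] -0.8 [ 0.17  0.33  1.68 -0.    1.14  0.97]
[0.6, 0.15, 0.2] 0 [ 0.17  0.33  1.68 -0.    1.14  0.17]
[0.6, 0.15, 0.2] 0.8 [ 0.17  0.33  1.68  0.    1.14 -0.63]
[0.6, 0.15, 0.2] 1.57 [ 0.17  0.33  1.68  0.    1.14 -1.4 ]
[0.585, 0, 0.2] -1.57 [-0.07  0.26  1.76 -0.    1.12  1.5 ]
[0.585, 0, 0.2] -0.8 [-0.07  0.26  1.76 -0.    1.12  0.73]
[0.585, 0, 0.2] 0 [-0.07  0.26  1.76 -0.    1.12 -0.07]
[0.585, 0, 0.2] 0.8 [-0.07  0.26  1.76  0.    1.12 -0.87]
[0.585, 0, 0.2] 1.57 [-0.07  0.26  1.76  0.    1.12 -1.64]
```

View pics/crop1.png

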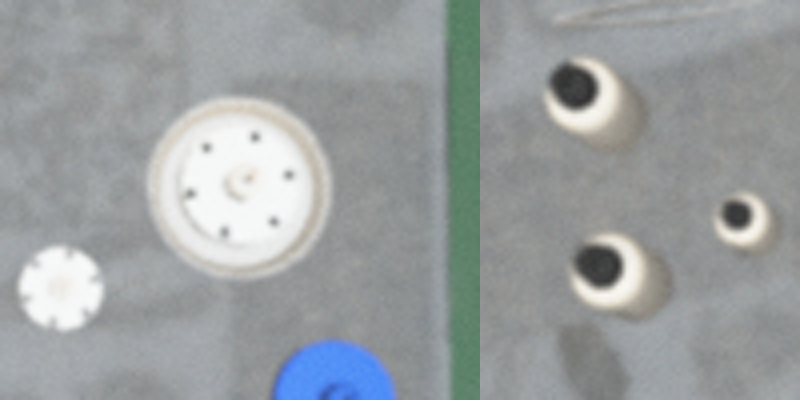

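Crop: the dish rim centre is at top pixel (419.8,187), the flange centre from its six holes at (419.9,186.2), and the small bottle at (235.5,175.2). The positions fit the expected sizes and reach, so I'm moving above the dish for a close look.

```bash
python3 - <<'E'
from h import *
print(pix('top',419.9,186.2,.015),pix('top',419.8,187,.018),pix('top',235.5,175.2,.056))
r.reach([.52,-.235,.16],[0,np.pi/2,0]); command_gripper(.05,40)
T=wristT(); save('w1.png',imaging.grab_frame('wrist')); np.save('T1.npy',T)
s=telemetry.state(); print(s['time_s'],s['position'])
print(inverse_kinematics([.53,.19,.025],[0,np.pi/2,-2.5]))
E
```

```text
[ 0.52111488 -0.23520975  0.015     ] [ 0.51880878 -0.23440973  0.018     ] [0.52958264 0.19193219 0.056     ]
3.8833 [ 0.52002207 -0.2349659   0.16000327]
[ 2.66880735e-01  4.71308965e-01  1.89446403e+00 -4.44089210e-16
  7.75819662e-01  2.76688074e+00]
```

View pics/w1.png

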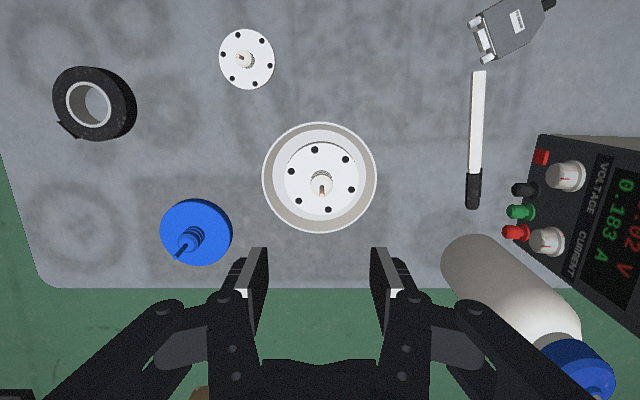

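Wrist view: the dish rim is centred at (319.5,177), the flange holes' mean is (321.5,179.8), and the stub top is near (321,182).

```bash
python3 - <<'E'
from h import *
T=np.load('T1.npy')
print('rim',pix('wrist',319.5,177,.018,T)); f=pix('wrist',321.5,179.8,.015,T); print('fl',f,'stub',pix('wrist',321,182,.036,T))
p=(f+pix('wrist',321,182,.036,T))[:2]/2
assert np.linalg.norm(p-[.521,-.235])<.012
r.line_to([*p,.08],vel=.15)
print(r.line_to([*p,.021],vel=.08,threshold=8))
command_gripper(0,60); s=telemetry.state(); print(s['gripper_width'],s['position'],s['force'],s['time_s'])
if .015<s['gripper_width']<.025:
    r.line_to([*p,.045],vel=.06); s=telemetry.state(); print(s['gripper_width'],s['force'])
    r.line_to([*p,.13],vel=.15)
    T=wristT(); np.save('T2.npy',T); save('w2.png',imaging.grab_frame('wrist')); print(telemetry.state()['time_s'])
E
```

```text
rim [ 0.51990296 -0.22807433  0.018     ]
fl [ 0.52177286 -0.23153499  0.015     ] stub [ 0.52117274 -0.22790035  0.036     ]
False
0.017214725121624915 [ 0.5222911  -0.23006623  0.02198765] [-0.62518751  0.60854083  4.80568996] 5.8417
0.017229106194712063 [ 0.14105037 -0.50557104 -2.88392457]
7.1583
```

View pics/w2.png

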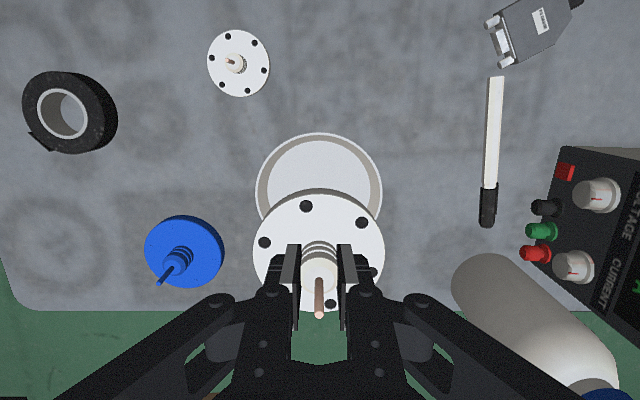

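The stub is gripped and the flange hangs roughly level. The empty dish rim is at about (319,190), still in place. Next I set the feedthrough down on the free spot.

```bash
python3 - <<'E'
from h import *
O=[0,np.pi/2,0]; p=[.585,0.0]
r.reach([*p,.12],O)
r.line_to([*p,.030],vel=.12)
print(r.line_to([*p,.0195],vel=.03,threshold=5)); s=telemetry.state(); print(s['position'],s['force'])
command_gripper(.045); r.wait(.2)
r.line_to([*p,.13],vel=.15)
T=wristT(); np.save('T3.npy',T); save('w3.png',imaging.grab_frame('wrist'))
r.reach([.52,.19,.18],[0,np.pi/2,-2.5])
T=wristT(); np.save('T4.npy',T); save('w4.png',imaging.grab_frame('wrist'))
save('top2.png',imaging.grab_frame('top'),(220,80,500,290),2.5)
s=telemetry.state();print(s['time_s'],s['position'])
E
```

```text
True
[5.85514832e-01 1.53385749e-05 2.00679355e-02] [-0.14010726 -0.27502116  5.86078843]
13.4333 [0.52005729 0.18984712 0.17992351]
```

View pics/w3.png

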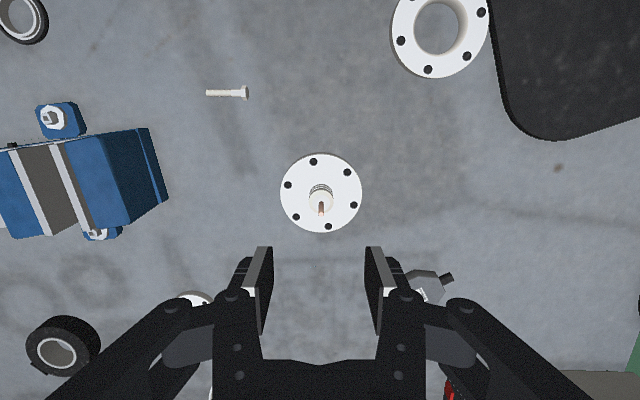

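View pics/w4.png

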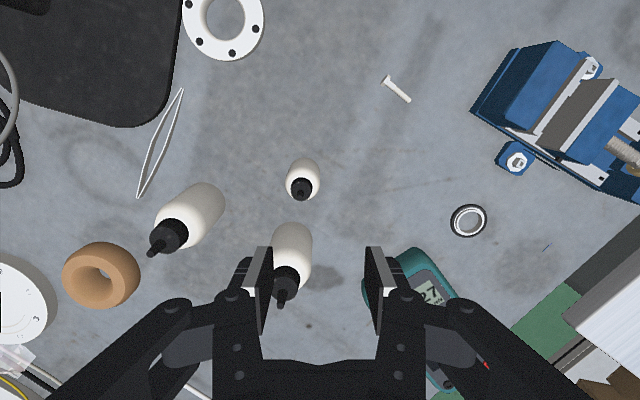

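w3 shows the feedthrough flat and pin up, with its flange at (321,194). w4 shows the small bottle between the vice and the two larger bottles: shoulder at about (302,183), tip at (300,197), base end near (303,161).

```bash
python3 - <<'E'
from h import *
T=np.load('T3.npy'); print('feed',pix('wrist',321,194.3,.013,T),pix('wrist',321,196,.034,T))
T=np.load('T4.npy'); print('bot',pix('wrist',302,184,.058,T),pix('wrist',300,198,.084,T),pix('wrist',302,187,.073,T))
T=np.load('T2.npy'); print('rim',pix('wrist',319,190,.018,T))
E
python3 - <<'E'
import cv2;a=cv2.imread('pics/w4.png')[145:215,260:345];cv2.imwrite('pics/w4c.png',cv2.resize(a,None,fx=8,fy=8,interpolation=cv2.INTER_CUBIC))
E
```

```text
feed [ 0.58462996 -0.00149481  0.013     ] [0.58459116 0.00373336 0.034     ]
bot [0.53351035 0.19521633 0.058     ] [0.53135999 0.19874827 0.084     ] [0.53392106 0.19341354 0.073     ]
rim [ 0.5197981  -0.22549099  0.018     ]
```

View pics/w4c.png

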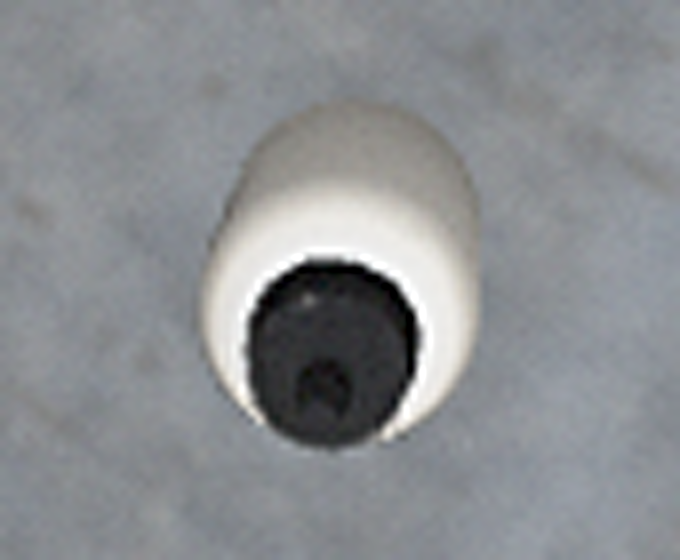

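View pics/top2.png

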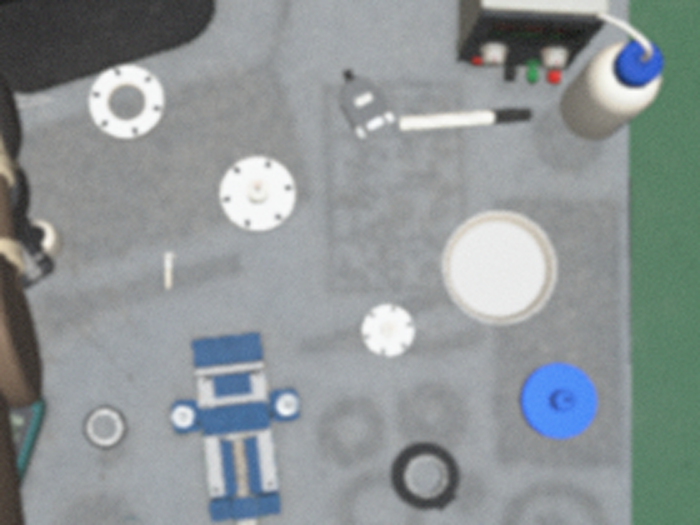

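The top view shows the dish at (419.6,186.8), unmoved. The feedthrough is flat at (322.8,157.2), and the small bottle is at about (.532,.194) by both cameras. Grasping it now.

```bash
python3 - <<'E'
from h import *
print('feed top',pix('top',322.8,157.2,.013),'dish',pix('top',419.6,186.8,.018))
O=[0,np.pi/2,-2.5]; p=[.532,.194]
command_gripper(.058,25)
r.line_to([*p,.11],vel=.15)
hit=r.line_to([*p,.026],vel=.08,threshold=5); print(hit)
if not hit:
    command_gripper(0,25); s=telemetry.state(); print(s['gripper_width'],s['position'],s['force'],s['time_s'])
    if .028<s['gripper_width']<.036:
        r.line_to([*p,.16],vel=.12)
        save('w5.png',imaging.grab_frame('wrist')); s=telemetry.state(); print(s['gripper_width'],s['force'],s['time_s'])
E
```

```text
feed top [ 0.58461094 -0.00479681  0.013     ] dish [ 0.51926966 -0.23393742  0.018     ]
False
0.03106027837567517 [0.53269758 0.19421914 0.02676307] [-0.03530654  0.28492615  1.82137669] 15.8917
0.03095178584564018 [-0.20177549  0.36511008 -0.74500895] 17.2083
```

View pics/w5.png

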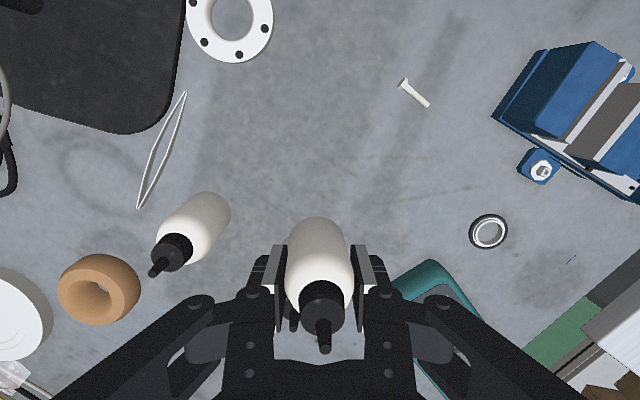

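The small bottle is held upright and nothing else moved. Next I carry it over and set it in the dish.

```bash
python3 - <<'E'
from h import *
O=[0,np.pi/2,0]; p=[.5195,-.232]
q=inverse_kinematics([*p,.14],O); print(np.round(q,2))
assert abs(q[3])<.1
r.reach([*p,.14],O)
r.line_to([*p,.04],vel=.12)
print(r.line_to([*p,.0275],vel=.025,threshold=3)); s=telemetry.state(); print(s['position'],s['force'],s['gripper_width'])
command_gripper(.055,20); r.wait(.2)
r.line_to([*p,.14],vel=.12)
T=wristT(); np.save('T6.npy',T); save('w6.png',imaging.grab_frame('wrist'))
r.reach([.42,.1,.25],O)
save('top3.png',imaging.grab_frame('top'),(220,80,500,290),2.5)
print(telemetry.state()['time_s'])
E
```

```text
[-0.5   0.31  1.84  0.    1.   -0.5 ]
True
[ 0.51942862 -0.23203565  0.0284935 ] [-0.84238624  0.34369263  3.59462394] 0.03075331365360481
24.525
```

View pics/w6.png

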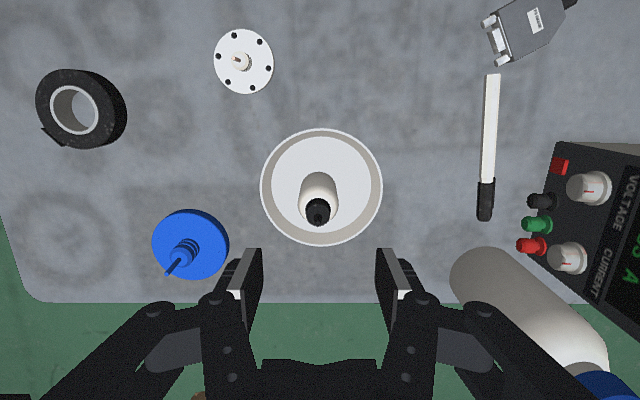

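View pics/top3.png

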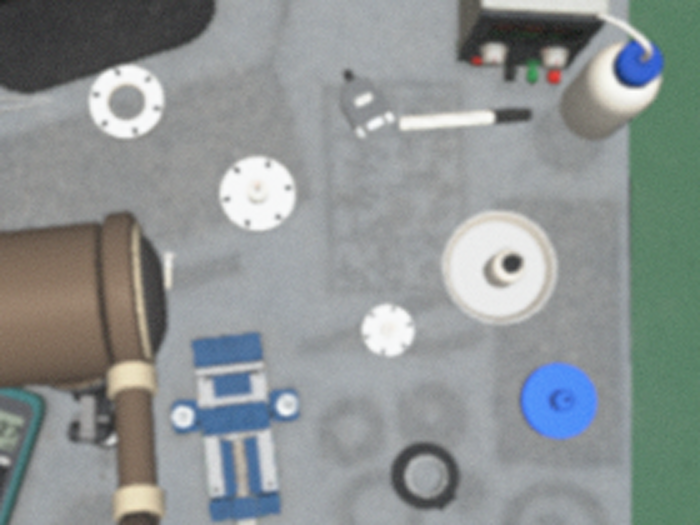

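w6 and the top view show the bottle standing upright in the dish, about central, with the dish rim still at (499,267) in the crop, i.e. unmoved. Checking how far the bottle is off centre.

```bash
python3 - <<'E'
from h import *
print(pix('top',422.8,186,.058),pix('top',425.2,185.2,.077),pix('top',419.6,186.8,.018))
T=np.load('T6.npy');print(pix('wrist',318,204,.06,T),pix('wrist',318,211,.075,T),pix('wrist',321,187,.018,T))
E
```

```text
[ 0.51592887 -0.23352505  0.058     ] [ 0.51528611 -0.23510046  0.077     ] [ 0.51926966 -0.23393742  0.018     ]
[ 0.51715231 -0.22891123  0.06      ] [ 0.51724249 -0.22882402  0.075     ] [ 0.51948272 -0.22802462  0.018     ]
```

The bottle is within about 4 mm of the dish centre by both cameras, so I'm handing the job in.

```bash
python3 -c "
from h import *
print(job_done(), telemetry.state()['time_s'])"
```

```text
the job is handed in; nothing more can be done
the job is handed in; nothing more can be done
```

The job is done and handed in. I lifted the feedthrough out of the dish by its stub and set it flat, pin up, on the free bench at about (0.585, -0.003). Then I stood the small oil bottle in the dish. The robot clock read 24.5 s at the last check, against the 53 s limit.

- **Bottle:** In the last wrist and top pictures it stands upright, 2–4 mm from the dish centre by both cameras. It also looked upright in the one picture taken while it was carried.
- **Dish:** The top camera shows its rim within about 0.2 pixel of where it started.
- **Feedthrough:** It lies flat and pin up, well clear of the dish (about 0.24 m away).
- **Robot:** The arm was clear of everything when I handed in, with the gripper empty.

**Disagreements:**
- The wrist and top cameras differ by about 6 mm in y for the dish. I placed the bottle between the two readings. Its position relative to the dish agrees in both cameras.
- The grip on the stub read 17 mm, although the stub is given as 20 mm. It held without slipping.

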